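# Lever open a stuck tea tin with a palette knife

## Robot

A 6-joint arm with a two-finger parallel gripper is mounted at the origin on the work surface. World frame = base frame: x ahead of the robot, y to its left, z up, the work surface at z = 0. Lengths are in mm, angles in degrees, forces in N, time in s.
With the tool pointing down it reaches from about 350 to 875 mm from the base axis. Payload 4.2 kg.
Tool frame: the origin (TCP) lies on the centre line of the jaws, within the pads' length; the fingertips stand arm.finger_overhang ahead of it and the grasp point (between the pads) lies 8 mm behind it (arm.finger_overhang is the distance from the TCP to the fingertips, in mm); z points along the fingers, y is the direction in which the jaws open and shut (so a half turn about z gives the same grasp; the last joint's range is limited). The gripper opens to 85 mm and grips with 20 to 120 N. Pads are 22 mm wide; open, the fingers measure 114 mm over their backs; the gripper's body (76 mm by 85 mm) begins 54 mm behind the grasp point. The pads swing forward as they close: fully open they stand 13 mm farther back than shut.
Start: joints at [-51.417, 22.042, 0.453, 0, -68.411, -14.817], TCP at [251.892, -571.97, 242.312] pointing down, gripper open.
Joint ranges: [-179.83, 179.83], [-69.29, 118.12], [-61.27, 80.66], [-181.25, 117.63], [-171.15, -9.14], [-177.46, 177.46]. Speed limits (degrees/s): [159.86, 159.86, 180, 180, 180, 180].

## Interface

Orientations are given as a 3x3 rotation matrix whose columns are the frame's x, y, z axes.
In Python, from rig import arm, snapshot, models gives the robot as it stands. The module is installed in compiled form; this text tells all that it offers.
- The arm moves only by the tool apply_moves, never from a script. Its arguments are lists of equal length, an entry for each row: "travel": the shift along the tool's x, y, z in mm, a list of three; "rotation": the turn, a rotation vector about the tool's x, y, z in rad, a list of three; "jaw": the opening, from 0 (shut) to 1 (fully open). A call has 1 to 20 rows; each row shifts and turns the pose as measured when the row begins, along the tool's axes as they then stand; what a row does not reach is not made up. A row lasts 1/10 s, in which the tool goes at most 50 mm and 8.59 degrees, less where a joint would pass 70% of its speed; a pose out of reach is approached as far as the arm can. A call is refused whole if a number of a shift passes 50 or a number of a turn 0.15, either way. A call with a gripper value outside its range is refused whole. The fingers move at their own pace and stop on an object; "force" is the grip in N (left out, the last holds). Time passes only in rows, so rows that do not move let the fingers close. It gives the time, the measured TCP pose, the force and the opening at its end, in the units of the state.
- arm.state(): the state, without advancing time (a new reading comes with each control period).
- snapshot(name): name is "scene" or "side" or "wrist"; returns a dict with "image" (480x640x3 uint8, red, green, blue), "depth" (480x640 float32, mm along the optical axis (not along the pixel's ray), 0 where there is no reading), "fov_y" (degrees; the focal length in pixels is half the picture's height over the tangent of half this angle, whatever the lens; pixels are square), "cx", "cy" (the principal point, pixels), "dist" ([k1, k2, p1, p2, k3] as OpenCV has them; the pictures are not rectified), "rvec" (rotation vector, rad) and "tvec" (3), from world to camera coordinates, as OpenCV has them. Camera axes: x right, y down, z forward; pixel columns grow to the right and rows downward; lengths in mm; the calibration is good to about 2 mm. A picture is of the moment at which its call begins.
- arm.hand_in(): hands the job in, once; it reports no verdict.
Trained networks look in a picture, given as the dict that the camera call returned (one of the last four; its "shot" number tells which), for a name from the list of things; names that differ only in an ending like _2 or _b are one class to them, and where a whole thing is asked for, a point or a joint stands for the part that bears it (a point fixed in the world has none). Each returns a list of dicts, best first, with "conf" (0 to 1); they miss things now and then, are a little off and sometimes report something else, mostly with a low value. They report only what shows in the picture. A call takes as long as a camera call.
- models.find_in(target, picture): "rect" ([left, top, width, height] in pixels, round what is visible of it).
- models.pinpoint(target, picture): "xy" ([column, row] in pixels: a listed point, or the origin of a listed thing).
The state is a dict: "clock": time; "joint_pos": joint angles; "joint_vel": joint speeds; "effort": joint torques, N m; "tcp_pos": TCP position; "tcp_rot": TCP orientation; "wrist_force": force on the tool from outside, world axes, zero at the start; "wrist_torque": the same for the moment, N m; "grip_width": opening from 0.0 (shut) to 1.0 (fully open).
Only numpy, scipy, OpenCV 4.12 (cv2) and the standard library are available. Lean on these libraries where they do the work, as an engineer would, in place of code of your own. Each camera call takes 0.05 s, during which the arm holds its last target.

## Task

The tea tin's hinged lid is too tight for fingers: draw the palette knife out of the riser by its blade, lay it down clear of the riser and let go, then take it again by its handle. Push its blade into the notch under the lid's front tab, lever the lid up and swing it open to about upright or beyond with the knife alone, never touching the lid with the gripper. Finally lay the knife flat on the counter, let go, leave the lid standing open and do not disturb the creamer, ramekin and timer.

Things in the scene. Friction and masses are not known exactly. Their poses are not given: they have to be found in the camera images.
- knife_handle (a point): Centre (half-way up) of the dark wooden handle of a palette knife, 105 long x 20 wide x 16 mm high, loose, 50 to 100 g. The knife lies flat; +x of this frame points along the knife to the blade's tip, z up. At the start the handle lies wholly under the riser's roof, so only the blade can be reached.
- knife_blade (a point): Point on the middle line of the knife's stiff flat steel blade, 107.5 mm from the handle's centre towards the tip (40 mm short of the tip), same axes. Blade 95 long x 20 wide x 3 mm thick, at half the handle's height: with the knife lying on the counter its middle plane is 8 mm above the counter. At the start about 75 mm of the blade stick out of the riser and can be pinched across its 20 mm width from above.
- knife_tip (a point): Rounded tip of the blade, 147.5 mm from the handle's centre, half-way up the blade's thickness, same axes.
- riser: Fixed low birch pegboard riser shelf, 130 x 130 mm, top 40 mm above the counter, roof underside 28 mm above it, 12 mm side walls, closed at the back. Origin at the centre of its underside; its open front faces its own -x, where the knife's blade sticks out. The knife comes out when pulled about 130 mm along its length.
- tin: Fixed aluminium tea tin, 100 deep (its x) x 130 wide (its y) x 56 mm high without the lid, walls 4 mm. Origin at the centre of its underside; its front, with the notch, faces its own -x; the lid's hinge runs along the back (+x) rim.
- notch (a point): Middle of the notch in the tin's front rim, on the outer face of the front wall, half-way up the notch (51 mm above the counter). Axes as the tin: +x points into the tin. The notch is 50 mm wide and 10 mm high (46 to 56 mm above the counter) and open above to the lid's underside; behind it the tin is free for 90 mm at that height.
- lid_tab (a point): Outer edge of the lid's tab, at mid thickness. The lid is a 100 x 130 x 5 mm plate lying on the rim (underside 56 mm above the counter); the tab is 46 mm wide and sticks out 8 mm beyond the front wall, right above the notch. Moves with the lid.
- lid_hinge (a point): Point on the lid's hinge axis (along the tin's y), at the middle of the back rim, 56 mm above the counter, 100 mm behind the front face; axes as the tin.
- lid (a joint): Lid angle, rad: 0 closed, 1.57 upright, stop at 1.75. The hinge is stiff: about 2 to 3 N up at the front edge moves it, and the lid stays at any angle it is left at.
- creamer: Bystander: white ceramic creamer with a handle, 72 mm across (95 mm over handle), 75 mm high, loose; origin at the centre of its underside.
- ramekin: Bystander: glass ramekin, 80 mm across, 45 mm high, loose; origin at the centre of its underside.
- timer: Bystander: round white plastic timer dial, 74 mm across, 48 mm high, loose; origin at the centre of its underside.

How it is judged:
By the outcome, as a careful person would: the job done as asked, in the order asked, and still so for the second after the job is handed in, with the robot touching nothing.
It also fails if it takes over 54 s, if anything falls off the work surface, if the arm or the gripper's body presses on something with over 40 N, if the wrist force passes 120 N, or if a joint passes its speed limit or range.

## Working session

There is one attempt and no reset: what is moved stays moved. The work goes in short steps, Python scripts to look and compute and a tool call to move; the robot and the scene stay as the last step left them, time stands still between calls to the robot, and variables do not carry over. Pictures are saved under pics/ and viewed, and the job is handed in when it is done.

Besides the shell and the picture viewer there is one more tool, called after "Call:" by a JSON object that holds its "fn" and its "kwargs", one argument or row to a line. apply_moves: Moves the arm, as the interface text tells. Its arguments: {"type":"object","properties":{"travel":{"type":"array","items":{"type":"array","items":{"type":"number"}}},"rotation":{"type":"array","items":{"type":"array","items":{"type":"number"}}},"jaw":{"type":"array","items":{"type":"number"}},"force":{"type":"number"}},"required":["travel","rotation","jaw"]}

```bash
ls; mkdir -p pics; cat > h.py <<'E'
import numpy as np, cv2
from rig import arm, snapshot, models
def K(p):
    f=240/np.tan(np.radians(p["fov_y"])/2); return np.array([[f,0,p["cx"]],[0,f,p["cy"]],[0,0,1]])
def ray(p,xy):
    u=cv2.undistortPoints(np.array([[xy]],float),K(p),np.array(p["dist"],float))[0,0]
    R=cv2.Rodrigues(np.array(p["rvec"],float))[0]; t=np.array(p["tvec"],float).ravel()
    return -R.T@t, R.T@np.array([u[0],u[1],1.])
def atz(p,xy,z):
    o,d=ray(p,xy); return o+d*(z-o[2])/d[2]
def dep(p,xy):
    o,d=ray(p,xy); return o+d*p["depth"][int(round(xy[1])),int(round(xy[0]))]
def proj(p,X):
    return cv2.projectPoints(np.array(X,float).reshape(-1,3),np.array(p["rvec"],float),np.array(p["tvec"],float),K(p),np.array(p["dist"],float))[0].reshape(-1,2)
def save(p,n): cv2.imwrite(f"pics/{n}.png",cv2.cvtColor(p["image"],cv2.COLOR_RGB2BGR))
E
python3 - <<'E'
from h import *
Z=dict(knife_blade=8,knife_tip=8,riser=0,tin=0,notch=51,lid_tab=58.5,lid_hinge=56,creamer=0,ramekin=0,timer=0,knife_handle=8)
print(arm.state(), arm.finger_overhang)
for c in ("scene","side","wrist"):
    p=snapshot(c); save(p,c+"0"); print(c)
    for n,z in Z.items():
        r=models.pinpoint(n,p)
        for q in r[:2]: print(n,np.round(q["xy"]),round(q["conf"],2),np.round(atz(p,q["xy"],z)))
E
```

```text
pics
{'clock': 0.0, 'joint_pos': array([-5.14165194e+01,  2.20897268e+01,  3.78987370e-01, -2.92714044e-02,
       -6.84102235e+01, -1.48179827e+01]), 'joint_vel': array([-0.0373472 , -0.08653264,  0.01717887,  0.04541292, -0.11940801,
       -0.0326604 ]), 'effort': array([ 3.75515510e-04, -3.92290020e+01,  1.88397235e+01,  4.18608472e+00,
       -4.71681298e-03,  3.95836921e-06]), 'tcp_pos': array([ 251.67751986, -571.47078715,  241.22630749]), 'tcp_rot': array([[-9.15278411e-01, -4.02820726e-01, -9.45291697e-04],
       [-4.02821827e-01,  9.15276344e-01,  1.94655097e-03],
       [ 8.10920546e-05,  2.16242021e-03, -9.99997659e-01]]), 'wrist_force': array([ 0.44183461, -0.22134145, -0.79848707]), 'wrist_torque': array([-0.02470753,  0.02588895, -0.02604291]), 'grip_width': 1.0012935359417918} 11.0
scene
knife_blade [229. 213.] 0.77 [ 492. -216.    8.]
knife_tip [249. 210.] 0.62 [ 476. -181.    8.]
riser [174. 210.] 0.85 [ 497. -329.    0.]
tin [447. 258.] 0.68 [521. 193.   0.]
notch [418. 238.] 0.85 [540. 136.  51.]
lid_tab [417. 230.] 0.64 [528. 134.  58.]
lid_hinge [478. 231.] 0.65 [507. 234.  56.]
creamer [188. 312.] 0.62 [ 736. -200.    0.]
ramekin [398. 357.] 0.85 [749. 130.   0.]
timer [284. 329.] 0.67 [735. -44.   0.]
side
knife_blade [415. 210.] 0.94 [ 483. -219.    8.]
knife_blade [345. 340.] 0.32 [537. 106.   8.]
knife_tip [408. 224.] 0.62 [ 488. -176.    8.]
riser [410. 180.] 0.57 [ 507. -318.    0.]
riser [409. 222.] 0.42 [ 489. -192.    0.]
tin [341. 390.] 0.98 [522. 186.   0.]
tin [346. 331.] 0.5 [541.  84.   0.]
notch [344. 340.] 0.78 [533. 139.  51.]
lid_tab [340. 332.] 0.55 [540. 132.  58.]
lid_tab [346. 403.] 0.25 [506. 238.  58.]
lid_hinge [345. 398.] 0.67 [509. 229.  56.]
creamer [278. 193.] 0.88 [ 745. -201.    0.]
creamer [255. 248.] 0.62 [735. -44.   0.]
ramekin [205. 321.] 0.79 [753. 128.   0.]
timer [254. 249.] 0.64 [736. -42.   0.]
wrist
```

View pics/scene0.png

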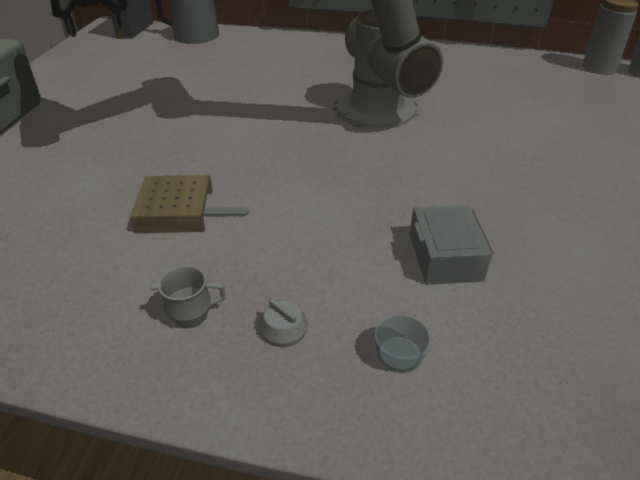

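View pics/side0.png

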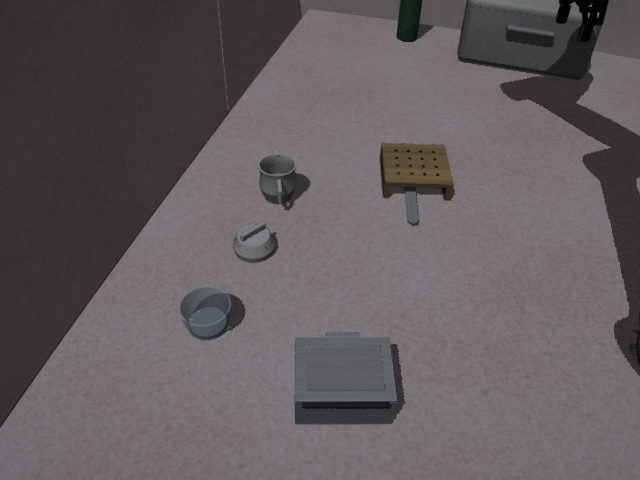

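View pics/wrist0.png

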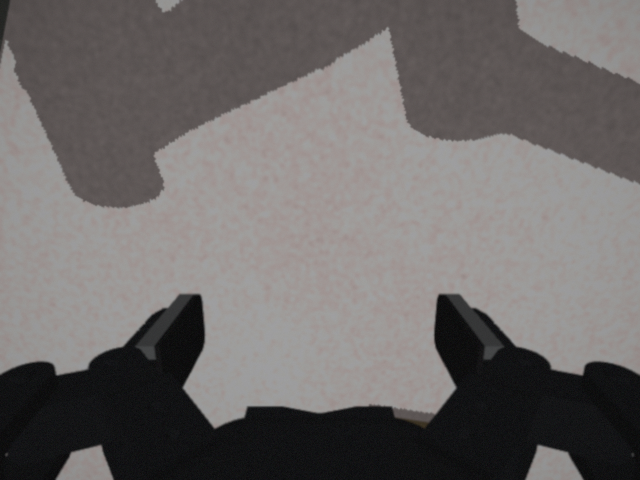

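Scene view: the riser is at (172,203) with the blade out to (247,211); the tin is at (450,243) with its tab at (420,230). The bystanders stand nearer the table's front edge. Next I'll fit geometry from the depth images.

```bash
cat >> h.py <<'E'
def cloud(p):
    v,u=np.mgrid[0:480,0:640]; q=np.stack([u.ravel(),v.ravel()],1).astype(np.float64)
    n=cv2.undistortPoints(q[:,None],K(p),np.array(p["dist"],float))[:,0]
    R=cv2.Rodrigues(np.array(p["rvec"],float))[0]; t=np.array(p["tvec"],float).ravel()
    d=p["depth"].ravel()
    C=np.c_[n,np.ones(len(n))]*d[:,None]; W=(C-t)@R
    W[d==0]=np.nan; return W
E
cat > m.py <<'E'
from h import *
def rect(P,lab):
    r=cv2.minAreaRect(P[:,:2].astype(np.float32)); print(lab,len(P),np.round(r[0],1),np.round(r[1],1),round(r[2],2),'z',np.round(np.percentile(P[:,2],[5,50,95]),1)); return r
for c in ("scene","side"):
    p=snapshot(c); W=cloud(p)
    def sel(x0,x1,y0,y1,z0,z1):
        m=(W[:,0]>x0)&(W[:,0]<x1)&(W[:,1]>y0)&(W[:,1]<y1)&(W[:,2]>z0)&(W[:,2]<z1); return W[m]
    print(c,'ground',np.round(np.nanmedian(sel(450,550,-100,50,-20,20)[:,2]),2))
    L=sel(430,610,110,270,54,70); rect(L,'lid')
    T=L; # tab
    # body w/o tab
    y=L[:,1]; print(' lid y range',np.percentile(y,[0,1,99,100]).round(1),' x',np.percentile(L[:,0],[0,1,99,100]).round(1))
    rect(sel(410,590,-410,-240,34,50),'riser')
    B=sel(430,560,-246,-165,3.5,16); rect(B,'blade')
    cc=B[:,:2]-B[:,:2].mean(0); u,s,v=np.linalg.svd(cc,full_matrices=False); d=v[0]*np.sign(v[0,1]); print(' dir',d, 'mean',B.mean(0).round(1),'ymax',B[:,1].max().round(1),'ymin',B[:,1].min().round(1))
    for n,b in dict(creamer=(670,800,-270,-130),timer=(680,790,-100,10),ramekin=(690,810,70,190)).items():
        rect(sel(*b,10,90),n)
E
python3 m.py
```

```text
scene ground 1.98
lid 3472 [521.1 186.6] [134.  114.5] 16.18 z [58.4 63.4 65.7]
 lid y range [121.5 127.4 249.2 255.8]  x [443.  454.5 592.9 597. ]
riser 3000 [ 501.5 -324.4] [135.5 131.8] 13.9 z [38.2 41.2 43.3]
blade 432 [ 494.9 -205.9] [ 80.  128.8] 89.73 z [ 3.6 10.3 12.8]
 dir [-0.95473069  0.29747153] mean [ 491.8 -209.4    8.6] ymax -166.0 ymin -246.0
creamer 2759 [ 739.6 -188.5] [78.4 80.4] 66.14 z [21.9 52.6 76.5]
timer 1661 [740.3 -43.8] [64.9 70.5] 6.74 z [14.1 34.5 48.9]
ramekin 1937 [746.5 131.2] [79.2 79.2] 4.26 z [12.6 33.6 46.9]
side ground 0.51
lid 7051 [521. 187.] [129.5 116.6] 17.0 z [57.9 61.8 63.9]
 lid y range [123.  130.2 252.2 258.1]  x [444.3 451.6 587.2 595.4]
riser 2745 [ 502.  -322.1] [130.7 135.3] 14.22 z [37.4 40.  42.2]
blade 295 [ 502.5 -209.3] [109.7  74.1] 0.79 z [ 3.8  9.4 11.9]
 dir [-0.51144593  0.85931546] mean [ 493.  -212.2    9.1] ymax -171.7 ymin -245.8
creamer 1583 [ 740.1 -187.1] [82.9 76.6] 71.7 z [21.4 54.1 74.8]
timer 1217 [733.1 -40. ] [69.4 67.9] 65.81 z [13.3 33.2 47.7]
ramekin 1662 [747.1 132.6] [78.7 79.4] 3.67 z [12.6 32.7 45.9]
```

```bash
python3 - <<'E'
from h import *
p=snapshot("wrist"); R=cv2.Rodrigues(np.array(p["rvec"],float))[0]; t=np.array(p["tvec"],float).ravel()
s=arm.state(); T=s["tcp_rot"]; 
print("cam in tool",(T.T@(-R.T@t-s["tcp_pos"])).round(1)); print((T.T@R.T).round(3)); print(p["fov_y"],s["tcp_pos"],s["clock"])
# blade edges by projecting & colour in side/scene
for c,roi in (("scene",(196,258,198,226)),("side",(396,426,178,232))):
    p=snapshot(c); x0,x1,y0,y1=roi
    im=cv2.cvtColor(p["image"],cv2.COLOR_RGB2BGR)[y0:y1,x0:x1]
    cv2.imwrite(f"pics/{c}_b.png",cv2.resize(im,None,fx=10,fy=10,interpolation=cv2.INTER_NEAREST))
E
```

```text
cam in tool [  68.5   -0.5 -131.8]
[[-0.001 -0.964 -0.267]
 [ 1.    -0.001 -0.   ]
 [ 0.    -0.267  0.964]]
63.81505836658888 [ 251.87151663 -571.97733201  242.30562278] 1.95
```

View pics/scene_b.png

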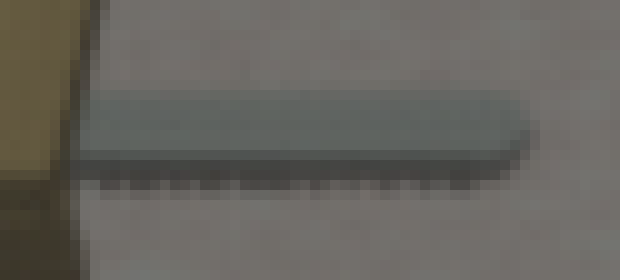

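View pics/side_b.png

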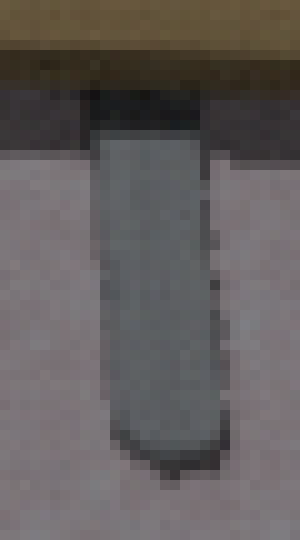

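```bash
cat > b.py <<'E'
from h import *
p=snapshot("side")
for a in [(9.7,15),(20.3,15),(11.2,40),(22,40),(16.8,45.3)]: print('side',atz(p,(395.5+a[0],177.5+a[1]),9.5).round(1))
p=snapshot("scene")
for a in [(15,9.2),(15,15.2),(45,9.2),(45,15.2),(53.3,12.5)]: print('scene',atz(p,(195.5+a[0],197.5+a[1]),9.5).round(1))
E
python3 b.py
```

```text
side [ 508.9 -262.5    9.5]
side [ 489.3 -268.7    9.5]
side [ 494.3 -191.3    9.5]
side [ 475.2 -197.2    9.5]
side [ 482.1 -179.9    9.5]
scene [ 483.5 -256.7    9.5]
scene [ 501.1 -250.     9.5]
scene [ 471.4 -200.     9.5]
scene [ 489.1 -194.1    9.5]
scene [ 477.9 -181.2    9.5]
```

```bash
cat >> h.py <<'E'
from scipy.spatial.transform import Rotation as Ro
def Rd(a,pitch=0):
    # tool x=-d, z down ; d=(-sin a,cos a); pitch>0 : knife tip up
    a=np.radians(a); d=np.array([-np.sin(a),np.cos(a),0]); z=np.array([0,0,-1.]); x=-d; y=np.cross(z,x)
    R=np.c_[x,y,z]; return Ro.from_rotvec(np.cross(d,[0,0,1])*np.radians(pitch)).as_matrix()@R
def plan(P,R,n):
    s=arm.state(); R0=s["tcp_rot"]; p0=s["tcp_pos"]; w=Ro.from_matrix(R0.T@R).as_rotvec()/n; v=(np.array(P)-p0)/n
    print("clock",s["clock"],"tcp",p0.round(1),"F",s["wrist_force"].round(1),"grip",round(s["grip_width"],3),"dist",np.linalg.norm(v*n).round(1))
    print("world tot",(v*n).round(1),"tool tot",(R0.T@(v*n)).round(1),"rot tot",(w*n).round(3))
    Rk=R0; out=[]
    for k in range(n):
        out.append((Rk.T@v).round(1).tolist()); Rk=Rk@Ro.from_rotvec(w).as_matrix()
    print(out); print(w.round(4))
E
python3 - <<'E'
from h import *
plan((488,-220,110),Rd(11.7),12)
E
```

```text
clock 2.15 tcp [ 251.9 -572.   242.3] F [ 0.6  0.3 -0.2] grip 0.997 dist 444.0
world tot [ 236.1  352.  -132.3] tool tot [-357.9  227.   132.3] rot tot [-0.    0.   -1.36]
[[-29.8, 18.9, 11.0], [-31.8, 15.4, 11.0], [-33.3, 11.7, 11.0], [-34.4, 7.9, 11.0], [-35.1, 3.9, 11.0], [-35.3, -0.1, 11.0], [-35.1, -4.1, 11.0], [-34.4, -8.0, 11.0], [-33.3, -11.8, 11.0], [-31.7, -15.5, 11.0], [-29.8, -19.0, 11.0], [-27.4, -22.3, 11.0]]
[-0.      0.     -0.1133]
```

Call:
{"fn": "apply_moves", "kwargs": {
  "travel": [
    [-29.8, 18.9, 11.0],
    [-31.8, 15.4, 11.0],
    [-33.3, 11.7, 11.0],
    [-34.4, 7.9, 11.0],
    [-35.1, 3.9, 11.0],
    [-35.3, -0.1, 11.0],
    [-35.1, -4.1, 11.0],
    [-34.4, -8.0, 11.0],
    [-33.3, -11.8, 11.0],
    [-31.7, -15.5, 11.0],
    [-29.8, -19.0, 11.0],
    [-27.4, -22.3, 11.0],
    [0, 0, 0]
  ],
  "rotation": [
    [0, 0, -0.113],
    [0, 0, -0.113],
    [0, 0, -0.113],
    [0, 0, -0.113],
    [0, 0, -0.113],
    [0, 0, -0.113],
    [0, 0, -0.113],
    [0, 0, -0.113],
    [0, 0, -0.113],
    [0, 0, -0.113],
    [0, 0, -0.113],
    [0, 0, -0.113],
    [0, 0, 0]
  ],
  "jaw": [0.7, 0.7, 0.7, 0.7, 0.7, 0.7, 0.7, 0.7, 0.7, 0.7, 0.7, 0.7, 0.7],
  "force": 60
}}

```text
clock: 3.45
tcp_pos: [491.0, -205.3, 107.1]
tcp_rot: [[0.252, -0.968, 0.007], [-0.968, -0.252, -0.008], [0.009, -0.005, -1.0]]
wrist_force: [-0.9, -1.1, -0.3]
grip_width: 0.699
```

```bash
python3 - <<'E'
from h import *
p=snapshot("wrist"); save(p,"wrist1"); 
plan((488,-220,60),Rd(11.7),3)
print(arm.state()["joint_pos"].round(1))
print(proj(p,[[480,-180.5,9.5],[488,-220,9.5],[492,-240,9.5]]).round(0))
E
```

```text
clock 3.5 tcp [ 490.4 -206.4  107.6] F [-0.7 -0.1  0.7] grip 0.699 dist 49.6
world tot [ -2.4 -13.6 -47.6] tool tot [12.1  5.9 47.7] rot tot [-0.005 -0.009  0.048]
[[4.0, 2.0, 15.9], [4.1, 1.9, 15.9], [4.2, 1.8, 15.9]]
[-0.0017 -0.0031  0.016 ]
[ -5.1  20.9 -23.4   0.6 -45.2  19.2]
[[325. 283.]
 [329. 221.]
 [331. 188.]]
```

View pics/wrist1.png

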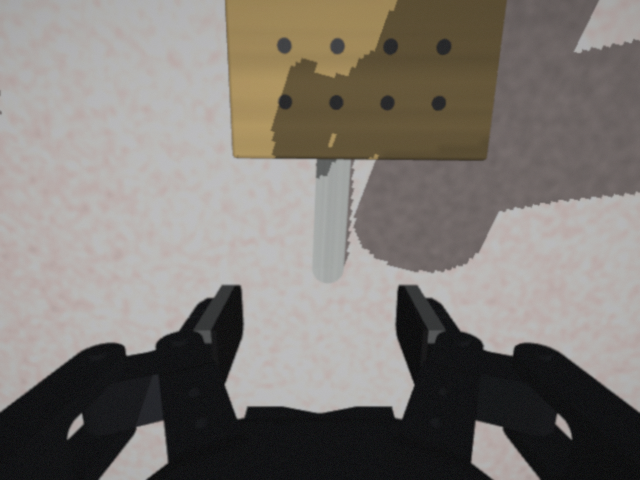

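```bash
python3 - <<'E'
from h import *
p=snapshot("wrist")
g=p["image"]
for r in (175,200,225,250,265): 
    row=g[r].astype(int); print(r,[tuple(row[c]) for c in range(306,362,3)]) if r in(200,250) else 0
for a in [(335,170),(329,265),(328,283)]: print(atz(p,a,9.5).round(1))
for a in [(232,158),(487,160)]: print('riser front edge',atz(p,a,40).round(1))
E
```

```text
200 [(np.int64(188), np.int64(188), np.int64(188)), (np.int64(188), np.int64(189), np.int64(190)), (np.int64(185), np.int64(185), np.int64(187)), (np.int64(165), np.int64(168), np.int64(166)), (np.int64(165), np.int64(169), np.int64(166)), (np.int64(163), np.int64(166), np.int64(166)), (np.int64(167), np.int64(170), np.int64(167)), (np.int64(160), np.int64(162), np.int64(160)), (np.int64(162), np.int64(164), np.int64(163)), (np.int64(161), np.int64(163), np.int64(163)), (np.int64(162), np.int64(166), np.int64(164)), (np.int64(163), np.int64(166), np.int64(163)), (np.int64(162), np.int64(165), np.int64(163)), (np.int64(158), np.int64(160), np.int64(158)), (np.int64(118), np.int64(110), np.int64(109)), (np.int64(156), np.int64(150), np.int64(149)), (np.int64(188), np.int64(186), np.int64(183)), (np.int64(185), np.int64(184), np.int64(181)), (np.int64(121), np.int64(115), np.int64(112))]
250 [(np.int64(188), np.int64(188), np.int64(186)), (np.int64(188), np.int64(188), np.int64(186)), (np.int64(171), np.int64(174), np.int64(171)), (np.int64(167), np.int64(170), np.int64(168)), (np.int64(165), np.int64(169), np.int64(167)), (np.int64(168), np.int64(172), np.int64(169)), (np.int64(163), np.int64(166), np.int64(164)), (np.int64(163), np.int64(166), np.int64(164)), (np.int64(161), np.int64(164), np.int64(163)), (np.int64(165), np.int64(167), np.int64(165)), (np.int64(165), np.int64(169), np.int64(166)), (np.int64(162), np.int64(165), np.int64(162)), (np.int64(157), np.int64(160), np.int64(158)), (np.int64(132), np.int64(125), np.int64(125)), (np.int64(188), np.int64(189), np.int64(188)), (np.int64(188), np.int64(186), np.int64(183)), (np.int64(190), np.int64(185), np.int64(184)), (np.int64(189), np.int64(185), np.int64(182)), (np.int64(189), np.int64(184), np.int64(182))]
[ 492.  -252.     9.5]
[ 480.3 -193.6    9.5]
[ 477.8 -181.6    9.5]
riser front edge [ 546.3 -247.4   40. ]
riser front edge [ 420.4 -278.6   40. ]
```

```bash
python3 - <<'E'
from h import *
plan((487.3,-218.5,14),Rd(11.7),4)
E
```

```text
clock 3.55 tcp [ 489.9 -207.4  108.1] F [ 0.  -0.6 -0.6] grip 0.7 dist 94.7
world tot [ -2.6 -11.1 -94.1] tool tot [ 9.2  5.8 94.1] rot tot [-0.006 -0.01   0.046]
[[2.3, 1.4, 23.5], [2.4, 1.4, 23.5], [2.4, 1.3, 23.5], [2.5, 1.3, 23.5]]
[-0.0014 -0.0024  0.0114]
```

Call:
{"fn": "apply_moves", "kwargs": {
  "travel": [
    [9.0, 5.6, 35],
    [0, 0, 30],
    [0, 0, 20],
    [0, 0, 0]
  ],
  "rotation": [
    [0, 0, 0.04],
    [-0.003, -0.005, 0.006],
    [0, 0, 0],
    [0, 0, 0]
  ],
  "jaw": [0.6, 0.6, 0.6, 0.6]
}}

```text
clock: 3.95
tcp_pos: [488.5, -222.4, 24.4]
tcp_rot: [[0.194, -0.981, 0.012], [-0.981, -0.194, -0.006], [0.008, -0.011, -1.0]]
wrist_force: [-0.5, 0.5, 0.3]
grip_width: 0.602
```

```bash
python3 - <<'E'
from h import *
plan((487.3,-218.5,14),Rd(11.7),1)
E
```

```text
clock 3.95 tcp [ 488.5 -222.4   24.4] F [-0.5  0.5  0.3] grip 0.602 dist 11.1
world tot [ -1.2   3.9 -10.4] tool tot [-4.1  0.6 10.3] rot tot [-0.011 -0.008 -0.009]
[[-4.1, 0.6, 10.3]]
[-0.0105 -0.0078 -0.009 ]
```

Call:
{"fn": "apply_moves", "kwargs": {
  "travel": [
    [-4, 0.6, 7],
    [0, 0, 2],
    [0, 0, 0],
    [0, 0, 0]
  ],
  "rotation": [
    [-0.01, -0.008, -0.009],
    [0, 0, 0],
    [0, 0, 0],
    [0, 0, 0]
  ],
  "jaw": [0.5, 0.45, 0.4, 0.4]
}}

```text
clock: 4.35
tcp_pos: [488.7, -220.5, 18.3]
tcp_rot: [[0.201, -0.98, 0.006], [-0.98, -0.201, -0.001], [0.002, -0.005, -1.0]]
wrist_force: [-0.1, -0.0, 0.0]
grip_width: 0.401
```

```bash
python3 - <<'E'
from h import *
plan((487.3,-218.5,14),Rd(11.7),1)
p=snapshot("wrist"); save(p,"wrist2"); p=snapshot("side"); save(p,"side2")
E
```

```text
clock 4.35 tcp [ 488.7 -220.5   18.3] F [-0.1 -0.   0. ] grip 0.401 dist 4.9
world tot [-1.4  2.  -4.3] tool tot [-2.2  1.   4.3] rot tot [-0.005 -0.002 -0.002]
[[-2.2, 1.0, 4.3]]
[-0.0054 -0.0017 -0.0021]
```

View pics/wrist2.png

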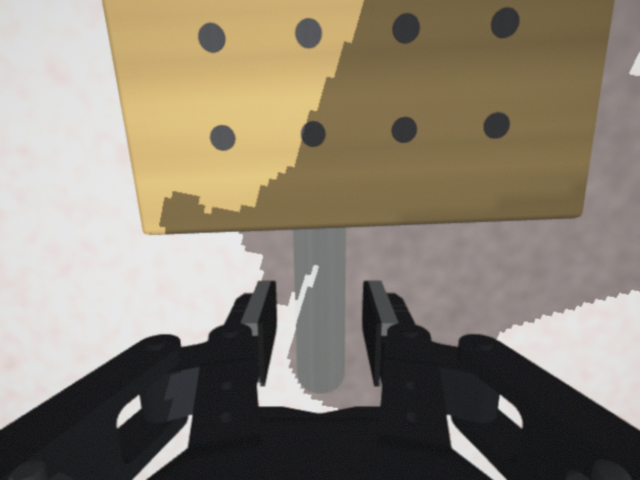

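The blade sits centred between the pads at (320,320), so I'll descend the last 4 mm and close.

Call:
{"fn": "apply_moves", "kwargs": {
  "travel": [
    [-1, 0.5, 3.5],
    [0, 0, 1],
    [0, 0, 0],
    [0, 0, 0],
    [0, 0, 0],
    [0, 0, 0],
    [0, 0, 0]
  ],
  "rotation": [
    [-0.005, -0.002, -0.002],
    [0, 0, 0],
    [0, 0, 0],
    [0, 0, 0],
    [0, 0, 0],
    [0, 0, 0],
    [0, 0, 0]
  ],
  "jaw": [0.35, 0.3, 0.1, 0.1, 0.1, 0.1, 0.1],
  "force": 60
}}

```text
clock: 5.15
tcp_pos: [488.6, -219.3, 14.5]
tcp_rot: [[0.204, -0.979, 0.002], [-0.979, -0.204, -0.0], [0.0, -0.002, -1.0]]
wrist_force: [-0.6, 0.7, 0.7]
grip_width: 0.202
```

Call:
{"fn": "apply_moves", "kwargs": {
  "travel": [
    [-5, 0, 0],
    [-12, 0, 0],
    [-20, 0, 0],
    [-20, 0, 0],
    [0, 0, 0]
  ],
  "rotation": [
    [0, 0, 0],
    [0, 0, 0],
    [0, 0, 0],
    [0, 0, 0],
    [0, 0, 0]
  ],
  "jaw": [0.1, 0.1, 0.1, 0.1, 0.1]
}}

```text
clock: 5.65
tcp_pos: [476.4, -160.3, 14.5]
tcp_rot: [[0.203, -0.979, 0.003], [-0.979, -0.203, -0.0], [0.001, -0.003, -1.0]]
wrist_force: [-0.7, 1.9, 1.0]
grip_width: 0.202
```

```bash
python3 - <<'E'
from h import *
plan((450,-30,14.5),Rd(11.7),1)
p=snapshot("wrist"); save(p,"wrist3")
E
```

```text
clock 5.65 tcp [ 476.4 -160.3   14.5] F [-0.7  1.9  1. ] grip 0.202 dist 133.0
world tot [-26.4 130.3  -0. ] tool tot [-1.33e+02 -5.00e-01 -1.00e-01] rot tot [-0.003 -0.001 -0.   ]
[[-133.0, -0.5, -0.1]]
[-0.0028 -0.0009 -0.0002]
```

View pics/wrist3.png

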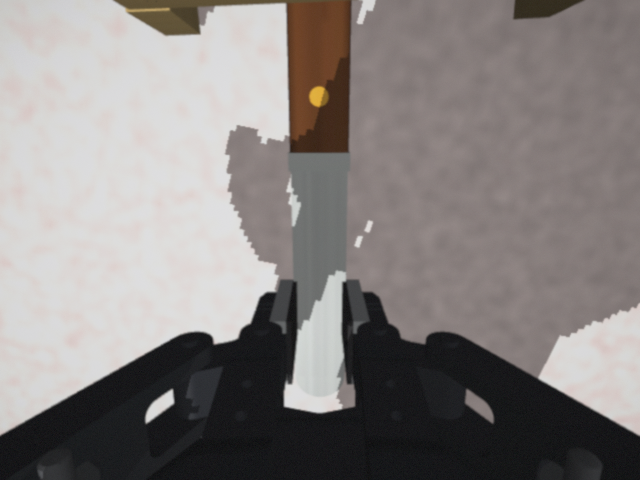

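The knife is gripped and sliding out; the handle now shows at (320,75). I'll keep pulling.

Call:
{"fn": "apply_moves", "kwargs": {
  "travel": [
    [-25, 0, 0],
    [-25, 0, 0],
    [-25, 0, 0],
    [-25, 0, 0],
    [-20, 0, 0],
    [-8, 0, 0],
    [0, 0, 0]
  ],
  "rotation": [
    [0, 0, 0],
    [0, 0, 0],
    [0, 0, 0],
    [0, 0, 0],
    [0, 0, 0],
    [0, 0, 0],
    [0, 0, 0]
  ],
  "jaw": [0.1, 0.1, 0.1, 0.1, 0.1, 0.1, 0.1]
}}

```text
clock: 6.4
tcp_pos: [451.8, -32.5, 14.6]
tcp_rot: [[0.201, -0.98, 0.006], [-0.98, -0.201, -0.001], [0.002, -0.006, -1.0]]
wrist_force: [-0.2, -0.1, 0.4]
grip_width: 0.202
```

```bash
python3 - <<'E'
from h import *
plan((450,-30,14.5),Rd(11.7),1)
p=snapshot("wrist"); save(p,"wrist4");p=snapshot("side"); save(p,"side4")
E
```

```text
clock 6.4 tcp [451.8 -32.5  14.6] F [-0.2 -0.1  0.4] grip 0.202 dist 3.1
world tot [-1.8  2.5 -0.1] tool tot [-2.8  1.3  0.1] rot tot [-0.006 -0.002 -0.002]
[[-2.8, 1.3, 0.1]]
[-0.0056 -0.0022 -0.0021]
```

View pics/wrist4.png

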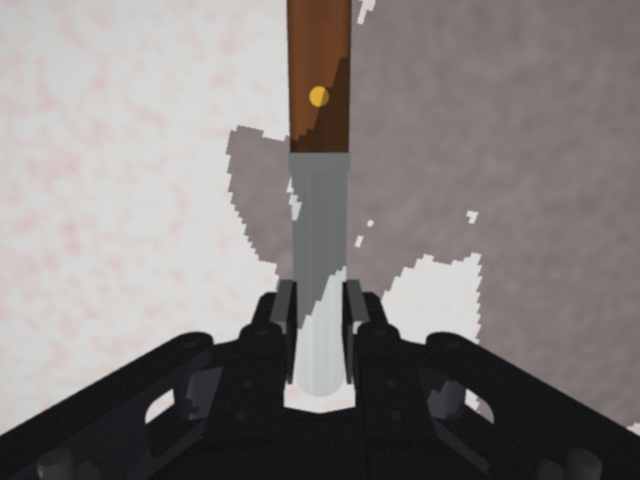

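View pics/side4.png

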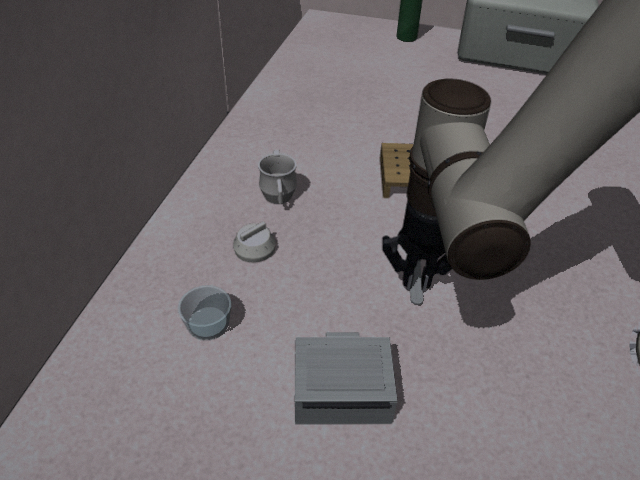

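Knife is fully out: handle visible in the open and the riser's top left behind. Now release and go to the handle.

Call:
{"fn": "apply_moves", "kwargs": {
  "travel": [
    [0, 0, 0],
    [0, 0, 0],
    [0, 0, 0],
    [0, 0, 0],
    [0, 0, -10],
    [0, 0, -40],
    [0, 0, -25],
    [30, 0, 0],
    [35, 0, 0],
    [10, 0, 0],
    [0, 0, 0]
  ],
  "rotation": [
    [0, 0, 0],
    [0, 0, 0],
    [0, 0, 0],
    [0, 0, 0],
    [0, 0, 0],
    [0, 0, 0],
    [0, 0, 0],
    [0, 0, 0],
    [0, 0, 0],
    [0, 0, 0],
    [0, 0, 0]
  ],
  "jaw": [0.6, 0.6, 0.6, 0.6, 0.6, 0.6, 0.6, 0.6, 0.6, 0.6, 0.6]
}}

```text
clock: 7.6
tcp_pos: [468.3, -111.6, 97.4]
tcp_rot: [[0.197, -0.98, 0.011], [-0.98, -0.197, -0.002], [0.004, -0.01, -1.0]]
wrist_force: [-1.1, -0.3, 0.0]
grip_width: 0.6
```

```bash
python3 - <<'E'
from h import *
plan((468,-111,14.5),Rd(11.7),1)
p=snapshot("wrist"); save(p,"wrist5")
for n in("knife_handle","knife_blade","knife_tip"):
    for q in models.pinpoint(n,p)[:1]: print(n,np.round(q["xy"]),q["conf"],atz(p,q["xy"],dict(knife_handle=16,knife_blade=9.5,knife_tip=9.5)[n]).round(1))
E
```

```text
clock 7.6 tcp [ 468.3 -111.6   97.4] F [-1.1 -0.3  0. ] grip 0.6 dist 82.9
world tot [ -0.3   0.6 -82.9] tool tot [-1.   1.  82.9] rot tot [-0.01  -0.004 -0.006]
[[-1.0, 1.0, 82.9]]
[-0.0101 -0.0043 -0.0056]
knife_handle [321. 201.] 0.87 [ 472.7 -139.8   16. ]
knife_blade [321. 359.] 0.69 [452.3 -36.9   9.5]
knife_tip [322. 411.] 0.66 [443.8   1.5   9.5]
```

View pics/wrist5.png

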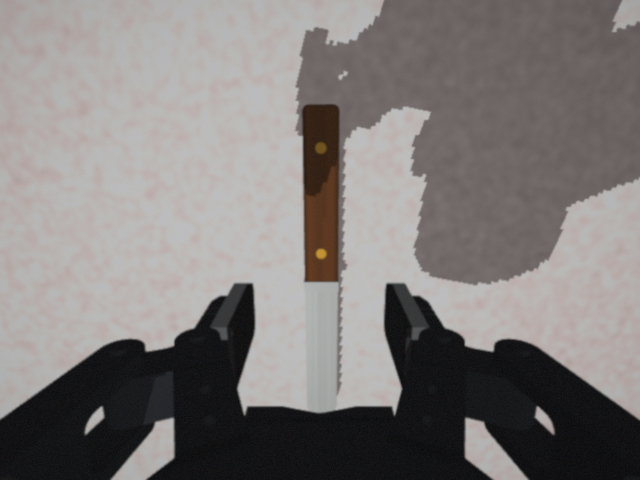

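```bash
python3 - <<'E'
from h import *
p=snapshot("wrist")
a=atz(p,(321,282),14); b=atz(p,(321,104.5),16); print(a,b,np.linalg.norm(a-b), np.degrees(np.arctan2(-(a-b)[0],(a-b)[1])))
plan((468,-111,14.5),Rd(11.7),1)
E
```

```text
[462.48804138 -89.96733852  14.        ] [ 482.64112693 -188.42278525   16.        ] 100.51677396028062 11.568213961737086
clock 7.85 tcp [ 467.8 -109.9   96.7] F [0.3 0.1 0.6] grip 0.595 dist 82.2
world tot [  0.2  -1.1 -82.2] tool tot [ 0.8  0.7 82.2] rot tot [-0.009 -0.004 -0.002]
[[0.8, 0.7, 82.2]]
[-0.0085 -0.004  -0.0021]
```

Call:
{"fn": "apply_moves", "kwargs": {
  "travel": [
    [3, 0.5, 35],
    [0, 0, 28],
    [0, 0, 8],
    [0, 0, 0]
  ],
  "rotation": [
    [-0.008, -0.004, -0.002],
    [0, 0, 0],
    [0, 0, 0],
    [0, 0, 0]
  ],
  "jaw": [0.5, 0.5, 0.4, 0.4]
}}

```text
clock: 8.25
tcp_pos: [469.7, -110.2, 24.9]
tcp_rot: [[0.208, -0.978, 0.003], [-0.978, -0.208, -0.0], [0.001, -0.003, -1.0]]
wrist_force: [0.2, -0.1, 0.5]
grip_width: 0.399
```

```bash
python3 - <<'E'
from h import *
plan((467.2,-113,12.8),Rd(11.7),1)
E
```

```text
clock 8.25 tcp [ 469.7 -110.2   24.9] F [ 0.2 -0.1  0.5] grip 0.399 dist 12.7
world tot [ -2.5  -2.8 -12.1] tool tot [ 2.2  3.1 12.1] rot tot [-0.003 -0.001  0.006]
[[2.2, 3.1, 12.1]]
[-0.0032 -0.0007  0.0058]
```

Call:
{"fn": "apply_moves", "kwargs": {
  "travel": [
    [2.2, 2.8, 8],
    [0, 0, 3],
    [0, 0, 1],
    [0, 0, 0],
    [0, 0, 0]
  ],
  "rotation": [
    [-0.003, 0, 0.006],
    [0, 0, 0],
    [0, 0, 0],
    [0, 0, 0],
    [0, 0, 0]
  ],
  "jaw": [0.4, 0.35, 0.33, 0.33, 0.33]
}}

```text
clock: 8.75
tcp_pos: [469.5, -112.4, 15.0]
tcp_rot: [[0.204, -0.979, 0.006], [-0.979, -0.204, -0.001], [0.002, -0.006, -1.0]]
wrist_force: [-0.2, 0.4, 0.4]
grip_width: 0.331
```

```bash
python3 - <<'E'
from h import *
plan((467.2,-113,12.8),Rd(11.7),1)
p=snapshot("wrist"); save(p,"wrist6")
E
```

```text
clock 8.75 tcp [ 469.5 -112.4   15. ] F [-0.2  0.4  0.4] grip 0.331 dist 3.2
world tot [-2.3 -0.6 -2.2] tool tot [0.1 2.4 2.2] rot tot [-0.006 -0.002  0.001]
[[0.1, 2.4, 2.2]]
[-0.0055 -0.0017  0.0013]
```

View pics/wrist6.png

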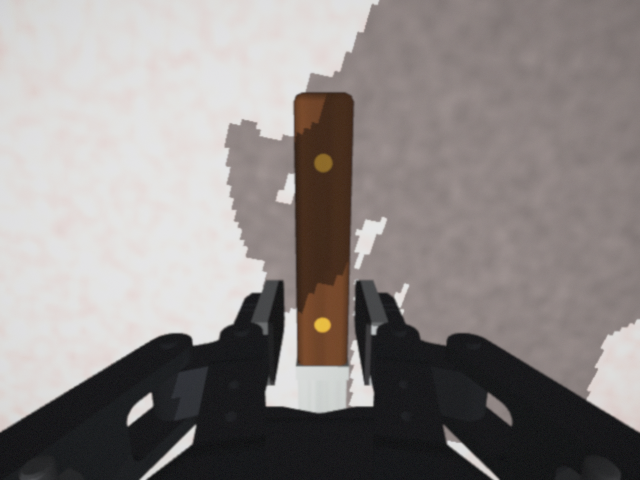

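Call:
{"fn": "apply_moves", "kwargs": {
  "travel": [
    [1.5, 1.2, 2.2],
    [0, 0, 0.7],
    [0, 0, 0],
    [0, 0, 0],
    [0, 0, 0],
    [0, 0, 0],
    [0, 0, 0]
  ],
  "rotation": [
    [-0.005, -0.002, 0.001],
    [0, 0, 0],
    [0, 0, 0],
    [0, 0, 0],
    [0, 0, 0],
    [0, 0, 0],
    [0, 0, 0]
  ],
  "jaw": [0.33, 0.3, 0.1, 0.1, 0.1, 0.1, 0.1],
  "force": 115
}}

```text
clock: 9.5
tcp_pos: [469.0, -114.3, 13.1]
tcp_rot: [[0.203, -0.979, 0.001], [-0.979, -0.203, 0.001], [-0.0, -0.002, -1.0]]
wrist_force: [-0.1, -0.5, 1.5]
grip_width: 0.196
```

```bash
python3 - <<'E'
from h import *
plan((467.2,-113,60),Rd(11.7),1)
p=snapshot("wrist"); save(p,"wrist7")
p=snapshot("side"); 
L=cloud(p); 
for c in ("scene","side"):
    p=snapshot(c)
    n=models.pinpoint("notch",p)[:1]; t=models.pinpoint("lid_tab",p)[:1]; h=models.pinpoint("lid_hinge",p)[:1]; k=models.pinpoint("knife_tip",p)[:1]
    for q,z in((n,51),(t,58.5),(h,56),(k,8)):
        if q: print(c,z,np.round(q[0]["xy"],1),atz(p,q[0]["xy"],z).round(1),q[0]["conf"])
    x0,x1,y0,y1=(400,500,195,290) if c=="scene" else (285,405,320,430)
    im=cv2.cvtColor(p["image"],cv2.COLOR_RGB2BGR)[y0:y1,x0:x1]
    cv2.imwrite(f"pics/{c}_t.png",cv2.resize(im,None,fx=6,fy=6,interpolation=cv2.INTER_NEAREST))
E
```

```text
clock 9.5 tcp [ 469.  -114.3   13.1] F [-0.1 -0.5  1.5] grip 0.196 dist 47.0
world tot [-1.8  1.3 46.9] tool tot [ -1.7   1.4 -46.9] rot tot [-0.002  0.     0.   ]
[[-1.7, 1.4, -46.9]]
[-0.0015  0.0002  0.0001]
scene 51 [417.6 235.7] [534.8 135.5  51. ] 0.65
scene 58.5 [417.2 230.2] [529.7 133.5  58.5] 0.6
scene 56 [477.6 230.7] [506.  233.3  56. ] 0.63
scene 8 [351.3 207.2] [426.3   7.1   8. ] 0.62
side 51 [342.9 392.2] [513.8 219.6  51. ] 0.61
side 58.5 [343.5 332.7] [535.4 131.9  58.5] 0.72
side 56 [345.6 401.8] [506.6 235.2  56. ] 0.68
side 8 [413.1 304.1] [450.4   8.5   8. ] 0.74
```

View pics/scene_t.png

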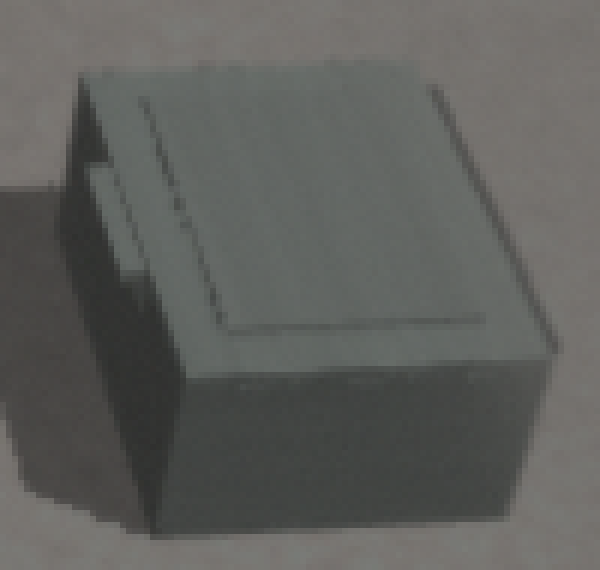

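View pics/side_t.png

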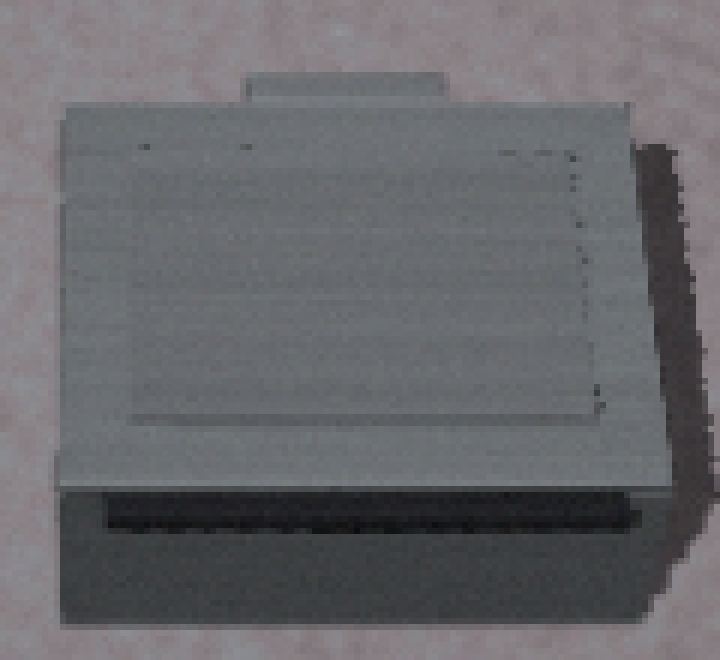

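View pics/wrist7.png

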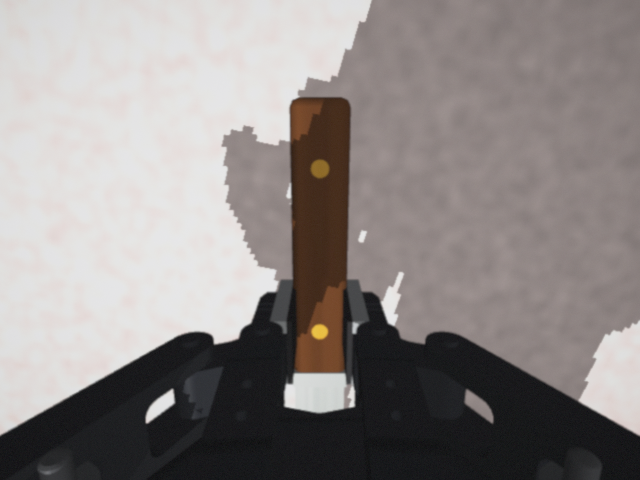

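```bash
python3 - <<'E'
from h import *
def f(p,x0,y0,pts,z):
    return np.array([atz(p,(x0-.5+a/6,y0-.5+b/6),z) for a,b in pts])
def rep(C,l):
    # order front-left?, print center, edges
    c=C.mean(0); print(l,'centre',c.round(1)); 
    for i in range(4):
        e=C[(i+1)%4]-C[i]; print('  ',C[i].round(1),np.linalg.norm(e).round(1),np.degrees(np.arctan2(e[1],e[0])).round(1))
p=snapshot("scene"); rep(f(p,400,195,[(82,72),(420,62),(557,352),(185,380)],61),'scene'); print('tab',f(p,400,195,[(90,165),(125,278)],61).round(1))
p=snapshot("side"); rep(f(p,285,320,[(65,103),(630,103),(672,488),(57,488)],61),'side'); print('tab',f(p,285,320,[(247,73),(445,73)],61).round(1))
E
```

```text
scene centre [518.  188.5  61. ]
   [469.5 121.7  61. ] 100.7 105.3
   [442.9 218.9  61. ] 126.2 16.6
   [563.9 254.9  61. ] 101.5 -71.6
   [595.9 158.6  61. ] 131.7 -163.7
tab [[512.1 127.3  61. ]
 [558.6 140.4  61. ]]
side centre [520.7 189.   61. ]
   [596.9 159.6  61. ] 130.0 -163.3
   [472.5 122.2  61. ] 100.4 106.0
   [444.7 218.7  61. ] 129.3 16.5
   [568.7 255.4  61. ] 99.9 -73.6
tab [[559.3 139.2  61. ]
 [515.3 126.   61. ]]
```

```bash
python3 - <<'E'
from h import *
plan((576.5,-4.8,56.1),Rd(16.4),6)
E
```

```text
clock 10.2 tcp [ 469.  -114.3   13.1] F [0.4 0.5 0.5] grip 0.197 dist 159.3
world tot [107.5 109.5  43. ] tool tot [ -85.4 -127.5  -42.8] rot tot [-0.002  0.    -0.082]
[[-14.2, -21.3, -7.1], [-13.9, -21.4, -7.1], [-13.7, -21.6, -7.1], [-13.4, -21.8, -7.2], [-13.1, -22.0, -7.2], [-12.8, -22.2, -7.2]]
[-0.0003  0.     -0.0137]
```

Call:
{"fn": "apply_moves", "kwargs": {
  "travel": [
    [0, 0, -6],
    [0, 0, -14],
    [0, 0, -14],
    [-14, -21, -3],
    [-14, -21, -2],
    [-14, -21, 0],
    [-14, -21, 0],
    [-13, -21, 0],
    [-5, -8, 0],
    [0, 0, 0]
  ],
  "rotation": [
    [0, 0, 0],
    [0, 0, 0],
    [0, 0, 0],
    [0, 0, -0.016],
    [0, 0, -0.016],
    [0, 0, -0.016],
    [0, 0, -0.016],
    [0, 0, -0.016],
    [0, 0, 0],
    [0, 0, 0]
  ],
  "jaw": [0.1, 0.1, 0.1, 0.1, 0.1, 0.1, 0.1, 0.1, 0.1, 0.1]
}}

```text
clock: 11.2
tcp_pos: [561.8, -12.8, 54.9]
tcp_rot: [[0.28, -0.96, -0.002], [-0.96, -0.28, 0.002], [-0.002, 0.001, -1.0]]
wrist_force: [-1.1, -0.2, -2.0]
grip_width: 0.195
```

```bash
cat >> h.py <<'E'
def tipof(off=122,drop=5.1):
    s=arm.state(); return s["tcp_pos"]-off*s["tcp_rot"][:,0]+drop*s["tcp_rot"][:,2]
def views(n,boxes=((340,500,170,290),(270,420,270,430)),s=4):
    for c,(x0,x1,y0,y1) in zip(("scene","side"),boxes):
        p=snapshot(c); im=cv2.cvtColor(p["image"],cv2.COLOR_RGB2BGR)
        im=cv2.resize(im[y0:y1,x0:x1],None,fx=s,fy=s,interpolation=cv2.INTER_CUBIC); 
        im=cv2.convertScaleAbs(im,alpha=1.7)
        t=tipof()
        q=(proj(p,t)[0]-[x0-.5,y0-.5])*s; cv2.drawMarker(im,tuple(int(a) for a in q),(0,0,255),cv2.MARKER_CROSS,10,1)
        cv2.imwrite(f"pics/{n}_{c}.png",im)
E
python3 - <<'E'
from h import *
plan((576.5,-4.8,56.1),Rd(16.4),1); print(tipof()); views("a")
p=snapshot("wrist"); save(p,"wrist8")
E
```

```text
clock 11.2 tcp [561.8 -12.8  54.9] F [-1.1 -0.2 -2. ] grip 0.195 dist 16.8
world tot [14.7  8.   1.2] tool tot [ -3.6 -16.4  -1.2] rot tot [ 0.001  0.002 -0.002]
[[-3.6, -16.4, -1.2]]
[ 0.001   0.002  -0.0024]
[527.63492129 104.31193239  50.07827983]
```

View pics/a_scene.png

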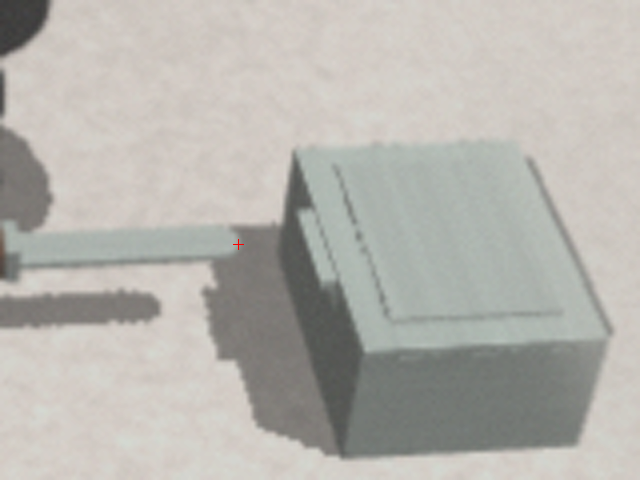

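View pics/a_side.png

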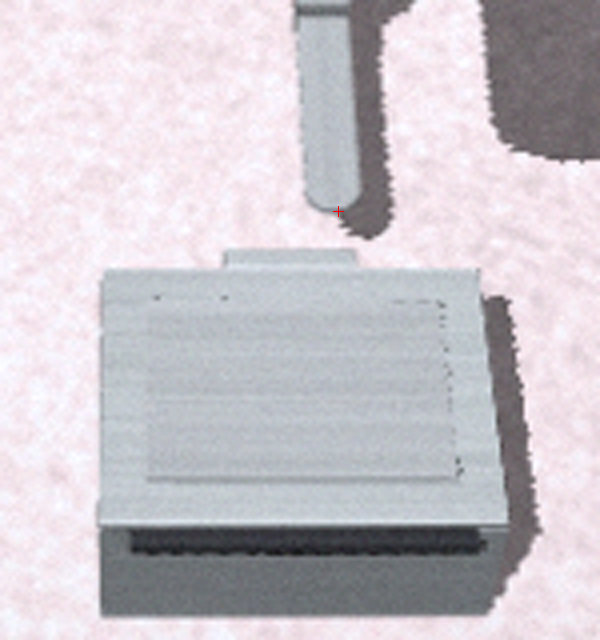

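View pics/wrist8.png

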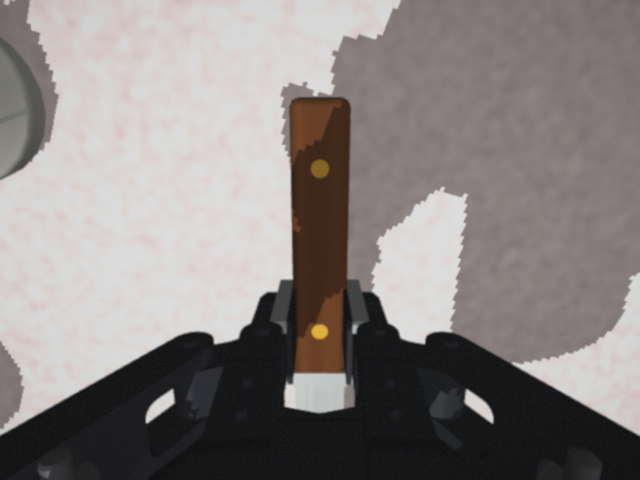

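Tip marker matches the blade in both views ((238,243) scene crop, (338,211) side crop) and the grip has not slipped. Now align sideways.

Call:
{"fn": "apply_moves", "kwargs": {
  "travel": [
    [-1, -10, -1],
    [-1, -6, 0],
    [0, 0, 0],
    [0, 0, 0]
  ],
  "rotation": [
    [0, 0.001, 0],
    [0, 0, 0],
    [0, 0, 0],
    [0, 0, 0]
  ],
  "jaw": [0.1, 0.1, 0.1, 0.1]
}}

```text
clock: 11.75
tcp_pos: [574.8, -9.5, 56.0]
tcp_rot: [[0.275, -0.961, -0.004], [-0.961, -0.275, 0.0], [-0.001, 0.004, -1.0]]
wrist_force: [0.1, -0.7, -0.6]
grip_width: 0.192
```

```bash
python3 - <<'E'
from h import *
plan((576.5,-4.8,56.1),Rd(16.4),1); print(tipof())
E
```

```text
clock 11.75 tcp [574.8  -9.5  56. ] F [ 0.1 -0.7 -0.6] grip 0.192 dist 5.0
world tot [1.7 4.7 0.1] tool tot [-4.  -2.9 -0.1] rot tot [ 0.004  0.001 -0.007]
[[-4.0, -2.9, -0.1]]
[ 0.0039  0.0012 -0.0073]
[541.16239928 107.80986082  51.01868802]
```

Call:
{"fn": "apply_moves", "kwargs": {
  "travel": [
    [-10, -1.5, 0],
    [-15, 0, 0],
    [-5, 0, 0],
    [0, 0, 0]
  ],
  "rotation": [
    [0.004, 0.001, -0.007],
    [0, 0, 0],
    [0, 0, 0],
    [0, 0, 0]
  ],
  "jaw": [0.1, 0.1, 0.1, 0.1]
}}

```text
clock: 12.15
tcp_pos: [566.4, 22.2, 55.8]
tcp_rot: [[0.282, -0.959, -0.0], [-0.959, -0.282, 0.0], [-0.0, 0.0, -1.0]]
wrist_force: [0.6, -0.1, -1.9]
grip_width: 0.199
```

```bash
cat >> h.py <<'E'
FR=np.array([533.6,141,51]); DD=np.array([-.2823,.9593,0]); LL=np.array([.9593,.2823,0])
def rel():
    t=tipof()-FR; print("depth",round(t@DD,1),"lat",round(t@LL,1),"z",round(t[2]+51,1)); s=arm.state(); x=s["tcp_rot"][:,0]; print("pitch up deg",np.degrees(np.arcsin(-x[2])).round(2),"yaw",np.degrees(np.arctan2(x[0],-x[1])).round(2),"F",s["wrist_force"].round(1),"T",s["wrist_torque"].round(2),s["clock"])
E
python3 - <<'E'
from h import *
rel(); views("b")
E
```

```text
depth -1.2 lat -2.0 z 50.8
pitch up deg 0.02 yaw 16.4 F [ 0.6 -0.1 -1.9] T [-0.05  0.01 -0.03] 12.15
```

View pics/b_scene.png

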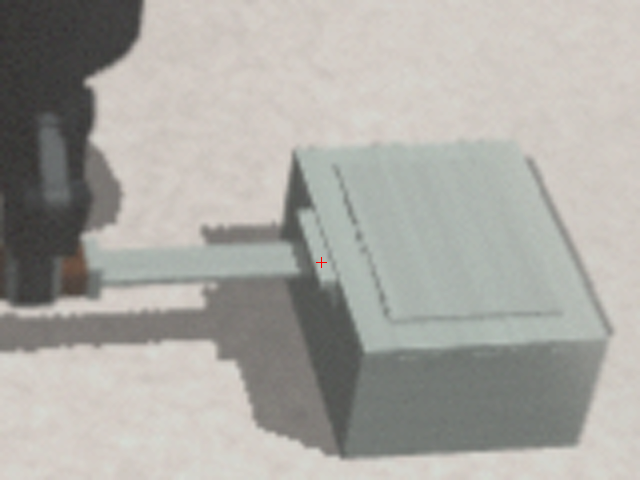

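View pics/b_side.png

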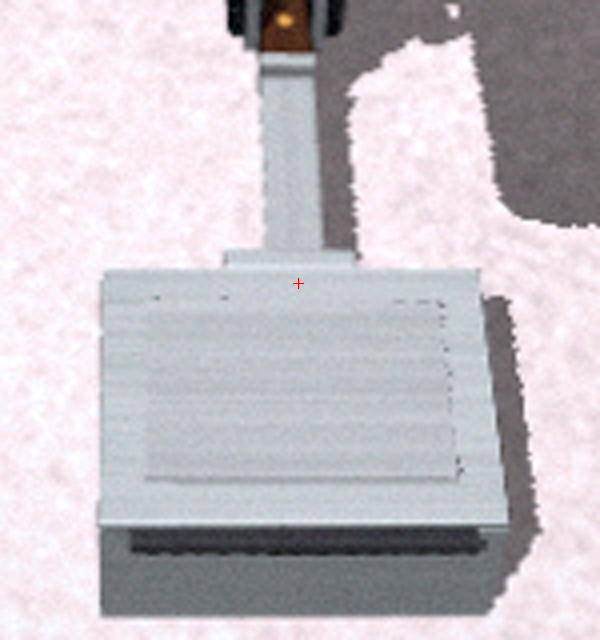

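The blade passes beneath the tab (side crop at (293,255)) and is laterally centred. Insert.

Call:
{"fn": "apply_moves", "kwargs": {
  "travel": [
    [-8, -1, 0],
    [-8, 0, 0],
    [-7, 0, 0],
    [0, 0, 0]
  ],
  "rotation": [
    [0, 0, 0],
    [0, 0, 0],
    [0, 0, 0],
    [0, 0, 0]
  ],
  "jaw": [0.1, 0.1, 0.1, 0.1]
}}

```text
clock: 12.65
tcp_pos: [560.8, 45.5, 55.9]
tcp_rot: [[0.281, -0.96, -0.0], [-0.96, -0.281, 0.0], [-0.0, 0.0, -1.0]]
wrist_force: [0.1, -1.1, -1.6]
grip_width: 0.204
```

```bash
python3 - <<'E'
from h import *
rel(); plan(arm.state()["tcp_pos"],Rd(16.4),1)
E
```

```text
depth 22.7 lat -0.6 z 50.8
pitch up deg 0.02 yaw 16.31 F [ 0.1 -1.1 -1.6] T [ 0.02 -0.01  0.01] 12.65
clock 12.65 tcp [560.8  45.5  55.9] F [ 0.1 -1.1 -1.6] grip 0.204 dist 0.0
world tot [0. 0. 0.] tool tot [0. 0. 0.] rot tot [ 0.     0.    -0.002]
[[0.0, 0.0, 0.0]]
[ 0.      0.0004 -0.0015]
```

Call:
{"fn": "apply_moves", "kwargs": {
  "travel": [
    [0, 0, -4],
    [0, 0, -4],
    [0, 0, -5],
    [0, 0, 0]
  ],
  "rotation": [
    [0, 0, 0],
    [0, 0, 0],
    [0, 0, 0],
    [0, 0, 0]
  ],
  "jaw": [0.1, 0.1, 0.1, 0.1]
}}

```text
clock: 13.05
tcp_pos: [560.1, 45.7, 68.9]
tcp_rot: [[0.281, -0.96, -0.002], [-0.96, -0.281, 0.0], [-0.001, 0.002, -1.0]]
wrist_force: [-0.3, 0.6, -3.1]
grip_width: 0.196
```

```bash
python3 - <<'E'
from h import *
rel(); views("c"); p=snapshot("wrist"); save(p,"wrist9")
E
```

```text
depth 23.1 lat -1.3 z 63.9
pitch up deg 0.04 yaw 16.29 F [-0.3  0.6 -3.1] T [-0.02 -0.1  -0.05] 13.05
```

View pics/c_scene.png

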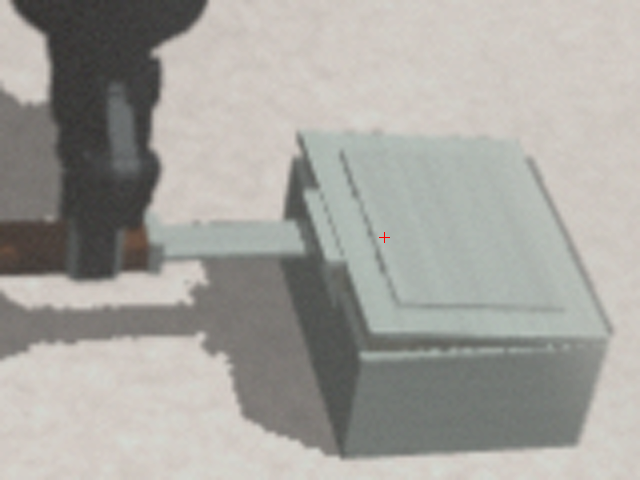

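View pics/wrist9.png

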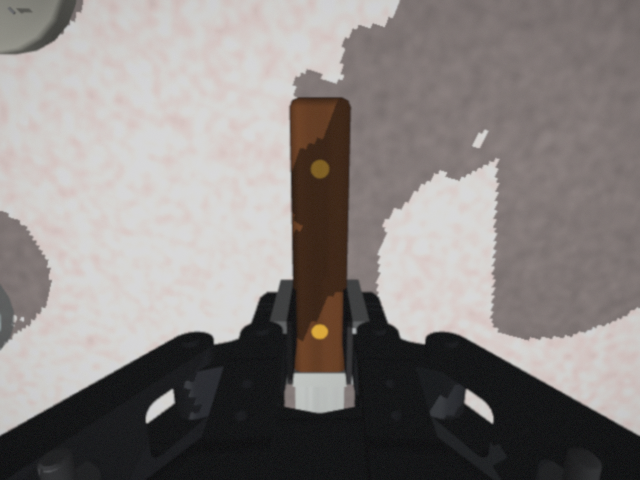

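Lid is rising (gap visible at the front edge, scene crop (450,345)), with no knife slip. Continue along the arc.

Call:
{"fn": "apply_moves", "kwargs": {
  "travel": [
    [-1, 0, -5],
    [-1.5, 0, -6],
    [-2, 0, -6],
    [-2.7, 0, -6],
    [-3, 0, -6],
    [-3.7, 0, -5.5],
    [-4, 0, -5.5],
    [0, 0, 0]
  ],
  "rotation": [
    [0, 0, 0],
    [0, 0, 0],
    [0, 0, 0],
    [0, 0, 0],
    [0, 0, 0],
    [0, 0, 0],
    [0, 0, 0],
    [0, 0, 0]
  ],
  "jaw": [0.1, 0.1, 0.1, 0.1, 0.1, 0.1, 0.1, 0.1]
}}

```text
clock: 14.0
tcp_pos: [554.7, 62.9, 112.2]
tcp_rot: [[0.28, -0.96, -0.002], [-0.96, -0.28, -0.002], [0.001, 0.003, -1.0]]
wrist_force: [0.5, -0.8, -3.4]
grip_width: 0.197
```

```bash
python3 - <<'E'
from h import *
rel(); views("d"); p=snapshot("wrist"); save(p,"wrist10"); plan(arm.state()["tcp_pos"],Rd(16.4),1)
E
```

```text
depth 41.2 lat -1.5 z 107.0
pitch up deg -0.05 yaw 16.26 F [ 0.5 -0.8 -3.4] T [-0.58 -0.39 -0.04] 14.0
clock 14.15 tcp [554.6  62.6 111.3] F [-0.5  0.4 -2.3] grip 0.199 dist 0.0
world tot [0. 0. 0.] tool tot [0. 0. 0.] rot tot [ 0.004 -0.001 -0.003]
[[0.0, 0.0, 0.0]]
[ 0.0037 -0.0006 -0.0033]
```

View pics/d_scene.png

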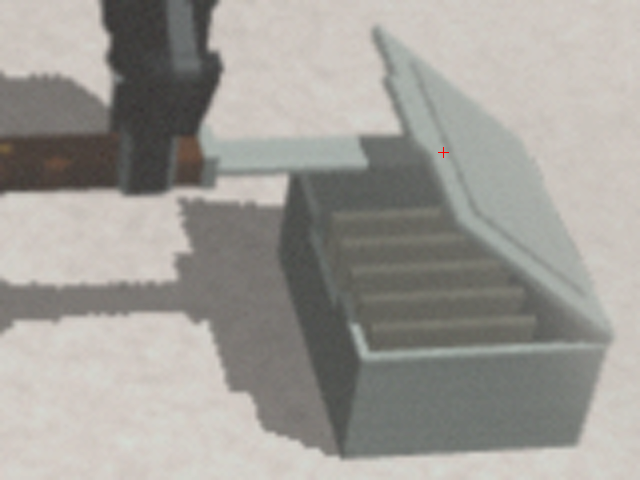

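View pics/wrist10.png

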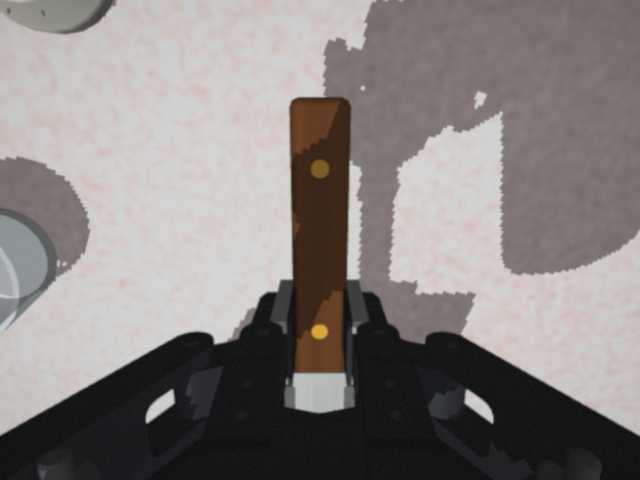

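Lid is at about 42°, still no slip. Continue to upright.

Call:
{"fn": "apply_moves", "kwargs": {
  "travel": [
    [-4.5, 0, -4.5],
    [-5.5, 0, -4],
    [-5.5, 0, -4],
    [-6, 0, -3.2],
    [-6, 0, -2.5],
    [-6.5, 0, -1.8],
    [-6.5, 0, -1.2],
    [-6.5, 0, -0.5],
    [-6.5, 0, -0.3],
    [0, 0, 0]
  ],
  "rotation": [
    [0.004, 0, -0.003],
    [0, 0, 0],
    [0, 0, 0],
    [0, 0, 0],
    [0, 0, 0],
    [0, 0, 0],
    [0, 0, 0],
    [0, 0, 0],
    [0, 0, 0],
    [0, 0, 0]
  ],
  "jaw": [0.1, 0.1, 0.1, 0.1, 0.1, 0.1, 0.1, 0.1, 0.1, 0.1]
}}

```text
clock: 15.15
tcp_pos: [538.4, 117.8, 136.4]
tcp_rot: [[0.283, -0.959, 0.002], [-0.959, -0.283, -0.001], [0.002, -0.001, -1.0]]
wrist_force: [0.5, -1.6, -0.8]
grip_width: 0.197
```

```bash
python3 - <<'E'
from h import *
rel(); views("e",boxes=((340,500,120,290),(270,420,270,430))); plan(arm.state()["tcp_pos"],Rd(16.4),1)
E
```

```text
depth 98.4 lat -2.0 z 131.1
pitch up deg -0.1 yaw 16.45 F [ 0.5 -1.6 -0.8] T [-0.39 -0.12 -0.01] 15.15
clock 15.25 tcp [538.4 117.5 136.2] F [-0.7 -0.6 -0.6] grip 0.198 dist 0.0
world tot [0. 0. 0.] tool tot [0. 0. 0.] rot tot [-0.001 -0.001  0.   ]
[[0.0, 0.0, 0.0]]
[-0.001  -0.0015  0.0003]
```

View pics/e_scene.png

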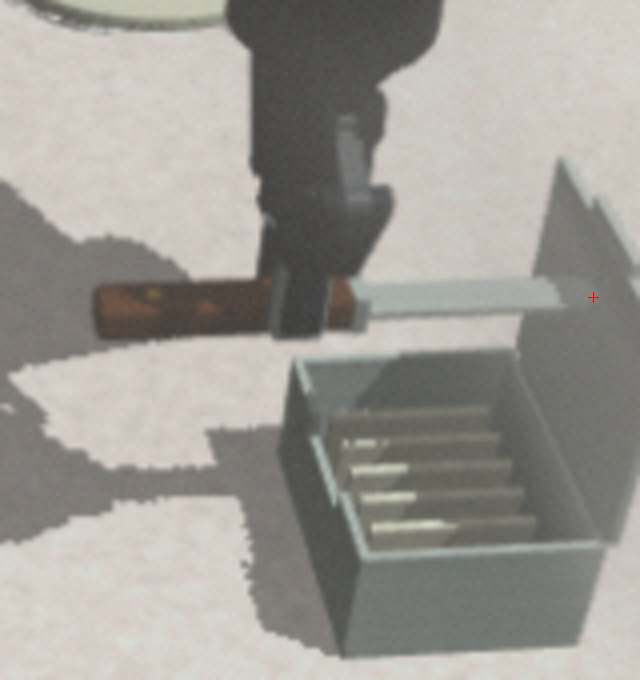

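View pics/e_side.png

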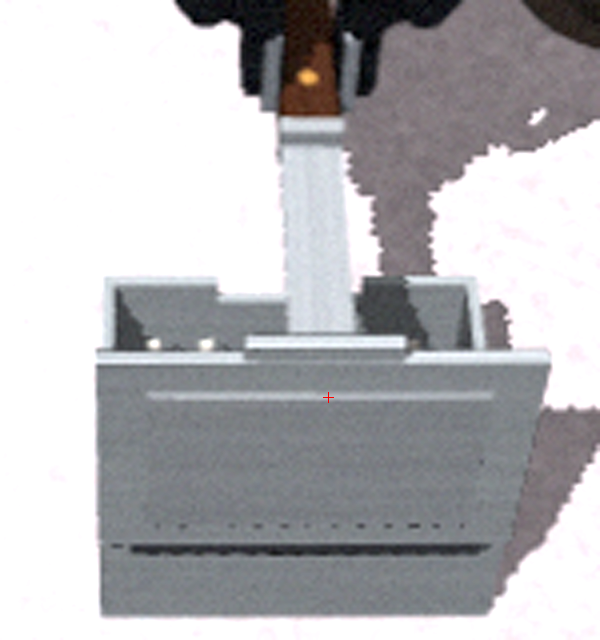

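```bash
python3 - <<'E'
from h import *
p=snapshot("wrist"); save(p,"wrist11")
p=snapshot("scene"); W=cloud(p).reshape(480,640,3)
im=cv2.cvtColor(p["image"],cv2.COLOR_RGB2BGR)[170:260,440:520]; cv2.imwrite("pics/e2.png",cv2.convertScaleAbs(cv2.resize(im,None,fx=7,fy=7,interpolation=cv2.INTER_CUBIC),alpha=2.5))
def lidang(c="side"):
    p=snapshot(c); w=cloud(p); q=w-np.array([505.4,237,56]); s=q@DD; l=q@LL; z=q[:,2]
    m=(abs(l)<60)&(z>15)&(z<110)&(abs(s)<60)
    A=np.c_[z[m],np.ones(m.sum())]; 
    k=np.linalg.lstsq(A,s[m],rcond=None)[0]; r=s[m]-A@k; m2=abs(r)<8
    k=np.linalg.lstsq(A[m2],s[m][m2],rcond=None)[0]; print(c,m.sum(),m2.sum(),"angle",90+np.degrees(np.arctan(k[0])),"off",k[1], "zmax",np.percentile(z[m],99))
lidang("side"); lidang("scene")
E
```

```text
side 4882 4477 angle 88.59865692217619 off 5.800130561900473 zmax 108.40044850184067
scene 1847 1456 angle 88.6380563592295 off -0.7096671496552984 zmax 109.47336453209482
```

View pics/wrist11.png

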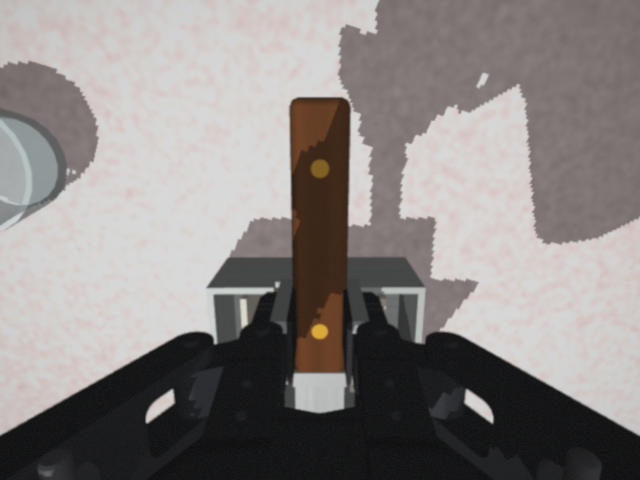

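View pics/e2.png

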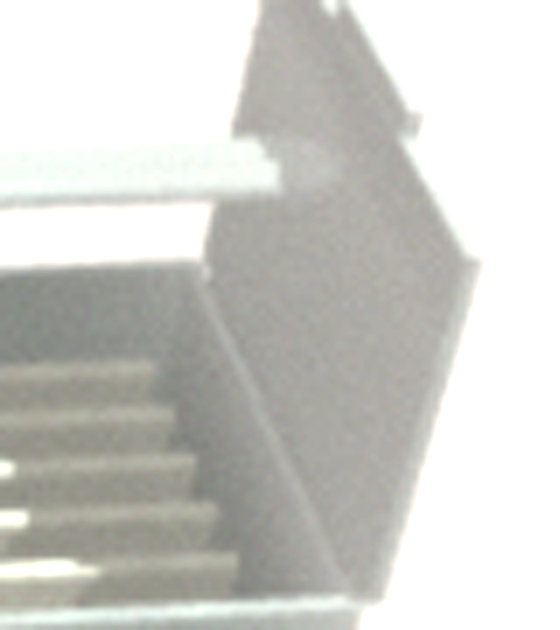

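No slip; the tip is in the lid's shadow and the lid is at about 88.6° in both depth fits. I'll push about 9 mm more, then retreat straight back.

Call:
{"fn": "apply_moves", "kwargs": {
  "travel": [
    [-5, 0, 0],
    [-4, 0, 0.3],
    [-1, 0, 0.3],
    [0, 0, 0]
  ],
  "rotation": [
    [0, 0, 0],
    [0, 0, 0],
    [0, 0, 0],
    [0, 0, 0]
  ],
  "jaw": [0.1, 0.1, 0.1, 0.1]
}}

```text
clock: 15.85
tcp_pos: [535.7, 126.0, 135.3]
tcp_rot: [[0.281, -0.96, 0.001], [-0.96, -0.281, -0.003], [0.003, 0.0, -1.0]]
wrist_force: [1.1, -0.6, 0.1]
grip_width: 0.202
```

Call:
{"fn": "apply_moves", "kwargs": {
  "travel": [
    [6, 0, 0],
    [20, 0, 0],
    [30, 0, 0],
    [30, 0, 0],
    [35, 0, 0],
    [35, 0, 0],
    [0, 0, 0]
  ],
  "rotation": [
    [0, 0, 0],
    [0, 0, 0],
    [0, 0, 0],
    [0, 0, 0],
    [0, 0, 0],
    [0, 0, 0],
    [0, 0, 0]
  ],
  "jaw": [0.1, 0.1, 0.1, 0.1, 0.1, 0.1, 0.1]
}}

```text
clock: 16.55
tcp_pos: [581.8, -27.3, 135.1]
tcp_rot: [[0.285, -0.959, 0.002], [-0.959, -0.285, 0.001], [0.0, -0.002, -1.0]]
wrist_force: [-0.5, 0.7, -1.3]
grip_width: 0.202
```

```bash
python3 - <<'E'
from h import *
rel(); s=arm.state()["tcp_pos"]
plan((s[0]+.2823*20,s[1]-.9593*20,13.5),Rd(16.4),1)
def lidang(c="side"):
    p=snapshot(c); save(p,"f_"+c); w=cloud(p); q=w-np.array([505.4,237,56]); s=q@DD; l=q@LL; z=q[:,2]
    m=(abs(l)<60)&(z>15)&(z<110)&(abs(s)<60)
    A=np.c_[z[m],np.ones(m.sum())]; 
    k=np.linalg.lstsq(A,s[m],rcond=None)[0]; r=s[m]-A@k; m2=abs(r)<8
    k=np.linalg.lstsq(A[m2],s[m][m2],rcond=None)[0]; print(c,m.sum(),m2.sum(),"angle",90+np.degrees(np.arctan(k[0])),"off",k[1])
lidang("side"); lidang("scene")
E
```

```text
depth -53.1 lat -1.5 z 130.0
pitch up deg -0.01 yaw 16.54 F [-0.5  0.7 -1.3] T [ 0.03 -0.    0.03] 16.55
clock 16.55 tcp [581.8 -27.3 135.1] F [-0.5  0.7 -1.3] grip 0.202 dist 123.3
world tot [   5.6  -19.2 -121.6] tool tot [ 20.    0.3 121.6] rot tot [-0.002 -0.     0.002]
[[20.0, 0.3, 121.6]]
[-0.0023 -0.0001  0.0024]
side 3743 3743 angle 94.99306621914555 off 5.982379791202158
scene 1988 1988 angle 96.45576427710469 off -1.7119192968381913
```

Lid stands at about 95–96° on its own. Lower the knife to the counter.

Call:
{"fn": "apply_moves", "kwargs": {
  "travel": [
    [10, 0, 30],
    [10, 0, 35],
    [0, 0, 30],
    [0, 0, 13],
    [0, 0, 0],
    [0, 0, 0]
  ],
  "rotation": [
    [-0.002, 0, 0.002],
    [0, 0, 0],
    [0, 0, 0],
    [0, 0, 0],
    [0, 0, 0],
    [0, 0, 0]
  ],
  "jaw": [0.1, 0.1, 0.1, 0.1, 0.1, 0.1]
}}

```text
clock: 17.25
tcp_pos: [588.5, -38.1, 25.9]
tcp_rot: [[0.292, -0.956, 0.006], [-0.956, -0.292, 0.003], [-0.001, -0.006, -1.0]]
wrist_force: [0.4, 0.1, -0.4]
grip_width: 0.199
```

```bash
python3 - <<'E'
from h import *
rel(); s=arm.state()["tcp_pos"]
plan((s[0],s[1],13.1),Rd(16.4),1)
E
```

```text
depth -65.3 lat 0.9 z 20.9
pitch up deg 0.05 yaw 16.99 F [ 0.4  0.1 -0.4] T [-0.03 -0.05 -0.  ] 17.25
clock 17.25 tcp [588.5 -38.1  25.9] F [ 0.4  0.1 -0.4] grip 0.199 dist 12.8
world tot [  0.    0.  -12.8] tool tot [ 0.   0.1 12.8] rot tot [-0.006  0.001  0.01 ]
[[0.0, 0.1, 12.8]]
[-0.0061  0.001   0.0104]
```

Call:
{"fn": "apply_moves", "kwargs": {
  "travel": [
    [0, 0, 7],
    [0, 0, 3],
    [0, 0, 1.5],
    [0, 0, 0]
  ],
  "rotation": [
    [-0.006, 0.001, 0],
    [0, 0, 0],
    [0, 0, 0],
    [0, 0, 0]
  ],
  "jaw": [0.1, 0.1, 0.1, 0.1]
}}

```text
clock: 17.65
tcp_pos: [590.6, -36.2, 16.9]
tcp_rot: [[0.295, -0.956, 0.006], [-0.956, -0.295, 0.001], [0.001, -0.006, -1.0]]
wrist_force: [-0.4, -0.4, -0.8]
grip_width: 0.2
```

Call:
{"fn": "apply_moves", "kwargs": {
  "travel": [
    [0, 0, 2.5],
    [0, 0, 1.5],
    [0, 0, 0.5],
    [0, 0, 0]
  ],
  "rotation": [
    [-0.006, 0, 0],
    [0, 0, 0],
    [0, 0, 0],
    [0, 0, 0]
  ],
  "jaw": [0.1, 0.1, 0.1, 0.1]
}}

```text
clock: 18.05
tcp_pos: [591.3, -36.3, 13.2]
tcp_rot: [[0.295, -0.956, 0.002], [-0.956, -0.295, -0.001], [0.001, -0.001, -1.0]]
wrist_force: [0.6, 0.1, -0.2]
grip_width: 0.198
```

Call:
{"fn": "apply_moves", "kwargs": {
  "travel": [
    [0, 0, 0.2],
    [0, 0, 0],
    [0, 0, 0],
    [0, 0, 0],
    [0, 0, 0],
    [0, 0, -10],
    [0, 0, -35],
    [0, 0, -45],
    [0, 0, -45],
    [20, 0, -30],
    [0, 0, 0],
    [0, 0, 0]
  ],
  "rotation": [
    [0, 0, 0],
    [0, 0, 0],
    [0, 0, 0],
    [0, 0, 0],
    [0, 0, 0],
    [0, 0, 0],
    [0, 0, 0],
    [0, 0, 0],
    [0, 0, 0],
    [0, 0, 0],
    [0, 0, 0],
    [0, 0, 0]
  ],
  "jaw": [0.1, 0.3, 0.5, 0.6, 0.6, 0.6, 0.6, 0.6, 0.6, 0.6, 0.6, 0.6],
  "force": 60
}}

```text
clock: 19.25
tcp_pos: [597.3, -56.2, 189.0]
tcp_rot: [[0.295, -0.955, 0.005], [-0.955, -0.295, -0.002], [0.003, -0.004, -1.0]]
wrist_force: [0.1, 0.4, -0.7]
grip_width: 0.601
```

```bash
python3 - <<'E'
from h import *
print(arm.state()["clock"],arm.state()["tcp_pos"])
def lidang(c="side"):
    p=snapshot(c); save(p,"g_"+c); w=cloud(p); q=w-np.array([505.4,237,56]); s=q@DD; l=q@LL; z=q[:,2]
    m=(abs(l)<60)&(z>15)&(z<110)&(abs(s)<60)
    A=np.c_[z[m],np.ones(m.sum())]; 
    k=np.linalg.lstsq(A,s[m],rcond=None)[0]; r=s[m]-A@k; m2=abs(r)<8
    k=np.linalg.lstsq(A[m2],s[m][m2],rcond=None)[0]; print(c,"angle",90+np.degrees(np.arctan(k[0])))
    for n,b in dict(creamer=(670,800,-270,-130),timer=(680,790,-100,10),ramekin=(690,810,70,190)).items():
        mm=(w[:,0]>b[0])&(w[:,0]<b[1])&(w[:,1]>b[2])&(w[:,1]<b[3])&(w[:,2]>10)&(w[:,2]<90)
        print(n,np.round(cv2.minAreaRect(w[mm][:,:2].astype(np.float32))[0],1))
lidang("side"); lidang("scene"); p=snapshot("wrist"); save(p,"g_wrist")
E
```

```text
19.25 [597.29169701 -56.20056134 188.98295847]
side angle 95.0248673179254
creamer [ 739.6 -187.2]
timer [733.2 -40. ]
ramekin [746.6 133.3]
scene angle 96.50353508581388
creamer [ 739.7 -188.9]
timer [740.1 -44.1]
ramekin [746.7 131.3]
```

View pics/g_side.png

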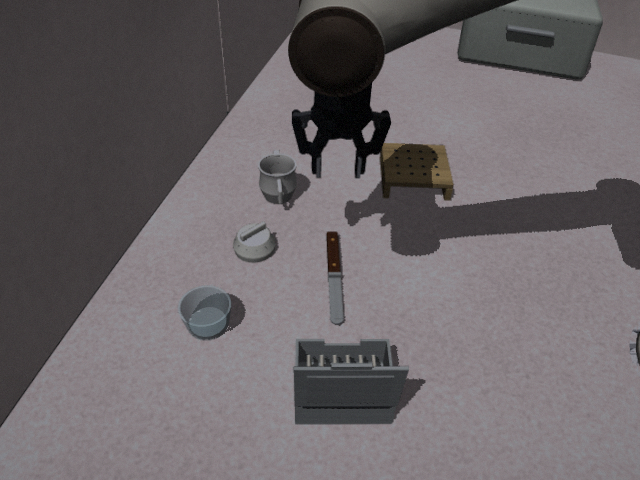

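View pics/g_scene.png

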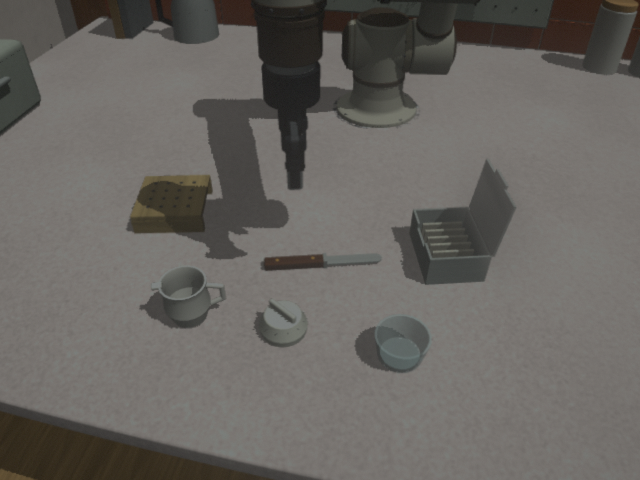

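View pics/g_wrist.png

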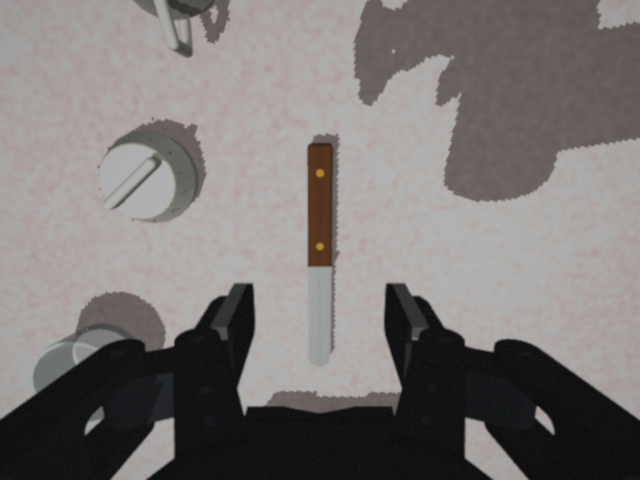

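The knife lies flat on the counter at about (322,261) in the scene view, the lid stands open at about (492,207), and the bystanders are where they were. Handing in.

```bash
python3 -c "
from rig import arm
print(arm.hand_in(), arm.state()['clock'])"
```

```text
the job is handed in; nothing more can be done
the job is handed in; nothing more can be done
```

The lid is open and the knife lies flat on the counter, released. I handed the job in at about 19.4 s of the 54 s allowed.

**What I did:**
- I drew the knife out of the riser by its blade, about 190 mm, and let go with it clear of the riser.
- I took it again by its handle and pushed the blade about 23 mm into the notch.
- I lifted and swung the lid along its arc with the knife alone; the gripper never came near the lid. The wrist pictures up to upright showed no slip in the grip.
- I backed out, laid the knife down in front of the tin and raised the gripper to about 190 mm.

**Last checks:**
- **Lid:** about 95° from the side camera and 96.5° from the scene camera, the same after the knife had left it. The two cameras differ by 1.5°.
- **Bystanders:** the creamer, ramekin and timer are within about 1 mm of their starting places in each camera.
- **Forces:** the wrist force at the end of each move never read more than about 3.5 N. I did not see readings between those points.

No check failed. One network reading was wrong: the side-camera notch came out near the hinge. I ignored it and used the lid's corner measurements, which matched in both cameras.

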